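# Load the balance pan and hold the read-out cover at its mark

### The job

Check the balance: set the middle-sized of the three steel check weights down gently, upright, in the middle of the sprung pan (inside the engraved circle) and let go of it. Then lift the sprung cover of the read-out housing beside it (it has a bar handle) until the cover's black needle lies between the two prongs of the fork clamped on the quadrant, and finish while still holding it there with the gripper, so that a colleague can read the scale; a released cover springs shut. Do not press the pan to its stop, do not shift the fork, and leave all other things where they stand.

Things in the scene. Friction and masses are not known exactly. Their poses are not given: they have to be found in the camera images.
- weight_200: The weight to use: middle-sized polished steel check weight, 200 g: upright cylinder 28 mm in diameter and 34 mm tall with a narrow neck and a knob 18 mm in diameter on top, 50 mm tall overall. Origin at the centre of its underside, z up. It stands on a 4 mm thick black rubber mat in a row with the two others (about 90 mm apart, order differs).
- weight_100: Bystander: smallest steel check weight, 22 mm in diameter, 41 mm tall overall with its knob. Origin at the centre of its underside.
- weight_500: Bystander: largest steel check weight, 40 mm in diameter, 62 mm tall overall with its knob. Origin at the centre of its underside.
- dish: Bystander: closed round clear dish, 64 mm in diameter, 15 mm tall, on the rubber mat beside the weights. Origin at the centre of its underside.
- beaker: Bystander: glass beaker, rim 68 mm in diameter, 90 mm tall. Origin at the centre of its underside.
- bottle: Bystander: amber bottle, 68 mm in diameter, 140 mm tall. Origin at the centre of its underside.
- jar: Bystander: white jar, 60 mm in diameter, 75 mm tall. Origin at the centre of its underside.
- pan_top (a point): Centre of the top face of the balance's round steel pan (90 mm in diameter, 4 mm thick, 60 mm above the table when empty). A circle 49 mm in diameter is engraved round it: a centred weight leaves 10 mm of it all round. The pan sinks straight down about 4 mm under the 200 g weight (400 N/m). Its z is up and its x and y axes are the balance's (see cover_hinge). The pan lies 197 mm to the -y side of the middle of the cover, in the balance's frame.
- pan (a joint): How far the sprung pan is pressed down, m: 0 empty, 0.020 at its stop. Above 0.018 it counts as dropped on or pressed too hard.
- cover_hinge (a point): Fixed point on the cover's hinge line, midway along it, 95 mm above the table. Its axes are the balance's: z up, y along the hinge line, x from the cover's free edge towards the hinge (away from the robot, give or take the balance's yaw). The white housing under the cover is 160 mm deep (x), 150 mm wide (y).
- cover (a joint): Opening angle of the grey cover plate (168 x 150 mm, 6 mm thick), rad: 0 closed and level, growing as its free edge (on the robot's side) rises about the hinge line; stop at 1.3. A spring plus its weight (about 0.25 kg) pulls it shut with about 0.6 N m when closed, growing by about 0.5 N m per rad (roughly 4 to 8 N at the handle).
- cover_handle (a point): Middle of the cover's bar handle: round steel bar 12 mm in diameter, 90 mm between the centres of its end posts, along the hinge line's y. With the cover closed it lies 135 mm from the hinge line towards the robot and 33 mm above it (30 mm above the cover's top face); the free gap under the bar is 24 mm. It moves on a circle about the hinge line and turns with the cover.
- needle_tip (a point): Point near the free end of the black needle on the cover's -y side, the side towards the pan, 137.5 mm from the hinge line and 86 mm from the cover's middle along y; the needle is 4 mm thick and lies in the cover's plane. Turns with the cover; x points from the tip to the hinge line.
- mark_mid (a point): Middle of the gap between the two dark steel prongs (26 mm apart inside) of the fork clamped on the aluminium quadrant at the -y side of the housing: where needle_tip has to come. 137.5 mm from the hinge line, 86 mm from the cover's middle along y. The needle passes freely. The quadrant rises to 220 mm above the table (pass over it); the fork ends 95 mm from the pan's centre along y. Its x points to the hinge line.
- mark (a joint): Angle at which the fork is clamped, rad, on the same scale as joint cover: the cover is at the mark when the two are equal, and within the prongs to 0.08 rad.
Mind the look-alikes: they are no part of the job. Leave any brown look-alike of the weight_200 alone.

How it is judged:
On the way, in this order (a step that is already met when the one before it is completed fails the run):
1. the middle-sized weight stands released in the circle on the pan, the cover still shut (horizontal distance between weight_200 and pan_top below 0.01 m and angle between weight_200's own z axis and vertical below 0.1 rad and contact force between weight_200 and pan above 1 N and contact force between the fingers and weight_200 below 0.1 N and linear speed of weight_200 below 0.03 m/s and value of joint cover below 0.1 rad), for 0.2 s.
2. the cover's needle is between the prongs, lifted by the gripper (angle between the x axis of needle_tip and the x axis of mark_mid, either way round below 0.08 rad and value of joint cover above 0.2 rad and velocity of joint cover between -0.1 and 0.1 rad/s and contact force between the fingers and cover above 1.5 N), for 0.3 s.
At the end, for the whole second after the job is handed in: The 200 g weight stands upright on the pan, untouched by the gripper, its centre within 10 mm of the pan's centre; the cover is held still by the fingers (over 1.5 N) within 0.08 rad of the fork's angle, and none of the loose things props it (all of step 2 and horizontal distance between weight_200 and pan_top below 0.01 m and angle between weight_200's own z axis and vertical below 0.1 rad and contact force between weight_200 and pan above 1 N and contact force between the fingers and weight_200 below 0.1 N and linear speed of weight_200 below 0.03 m/s and contact force between each of weight_100, weight_500, dish, beaker, bottle, jar, weight_200 and cover below 0.2 N); the arm keeps its last pose, push and grip.
It fails at once if the pan is pressed or dropped on to its stop, beyond 18 mm (value of joint pan above 0.018 m).
It fails at once if the fork is shifted along the quadrant by more than 5 mm (distance of mark_mid from where it was at the start of the episode above 0.005 m).
It fails at once if another thing is moved by more than 30 mm (distance of any of weight_100, weight_500, dish, beaker, bottle, jar from where it was at the start of the episode above 0.03 m).
It also fails if it takes over 51 s, if anything falls off the work surface, if the arm or the gripper's body presses on something with over 40 N, if the wrist force passes 120 N, or if a joint passes its speed limit or range.

### The arm

A 6-joint arm with a two-finger parallel gripper is mounted at the origin on the work surface. World frame = base frame: x ahead of the robot, y to its left, z up, the work surface at z = 0. Lengths are in m, angles in rad, forces in N, time in s.
With the tool pointing down it reaches from about 0.35 to 0.775 m from the base axis. Payload 7.3 kg.
Tool frame: the origin (TCP) lies midway between the tips of the shut fingers; the grasp point (between the pads) lies 19 mm behind it (robot.grasp_offset is the z of the grasp point in the tool frame, in m); z points along the fingers, y is the direction in which the jaws open and shut (so a half turn about z gives the same grasp; the last joint's range is limited). The gripper opens to 92 mm and grips with 3 to 60 N. Pads are 19 mm wide; open, the fingers measure 130 mm over their backs; the gripper's body (75 mm by 190 mm) begins 47 mm behind the grasp point.
Start: joints at [-0.146, 0.342, 1.524, -0, 1.275, -0.146], TCP at [0.525, 0, 0.227] pointing down, gripper open.
Joint ranges: [-2.53, 2.53], [-0.77, 2.02], [0.04, 2.7], [-1, 4.14], [0.28, 2.66], [-3.11, 3.11]. Speed limits (rad/s): [2.57, 2.57, 3.14, 3.14, 3.14, 3.14].

### API

Orientations are given as [roll, pitch, yaw] about the fixed x, y, z axes, in that order (R = Rz(yaw) Ry(pitch) Rx(roll)).
In Python, from cell import observe, imaging, workorder, robot gives the robot as it stands. The module is installed in compiled form; this text tells all that it offers.
- The arm moves only by the tool send_rows, never from a script. Its argument "series" is a list of rows, each a list of 7 numbers: the shift along the tool's x, y, z in m, then the turn, a rotation vector about the tool's x, y, z in rad, then the closure, from 0 (fully open) to 1 (shut). A call has 1 to 5 rows; each row shifts and turns the commanded pose from where the row before left it, along the tool's axes as they then stand; what a row does not reach is not made up. A row lasts 1/12 s, in which the tool goes at most 41.7 mm and 7.16 degrees, less where a joint would pass 70% of its speed; a pose out of reach is approached as far as the arm can. A call is refused whole if a number of a shift passes 0.0417 or a number of a turn 0.125, either way. A call with a gripper value outside its range is refused whole. The fingers move at their own pace and stop on an object; "newtons" is the grip in N (left out, the last holds). Time passes only in rows, so rows that do not move let the fingers close. It gives the time, the measured TCP pose, the force and the opening at its end, in the units of the state.
- observe(): the state, without advancing time (a new reading comes with each control period).
- imaging.read_camera(name): name is "scene" or "side" or "wrist"; returns a dict with "color" (420x560x3 uint8, red, green, blue), "range_z" (420x560 float32, m along the optical axis (not along the pixel's ray), 0 where there is no reading), "vfov" (degrees; the focal length in pixels is half the picture's height over the tangent of half this angle, whatever the lens; pixels are square), "cx", "cy" (the principal point, pixels), "T" (4x4, takes a point from camera to world coordinates). Camera axes: x right, y down, z forward; pixel columns grow to the right and rows downward; lengths in m; the calibration is good to about 2 mm. A picture is of the moment at which its call begins.
- workorder.hand_in(): hands the job in, once; it reports no verdict.
The state is a dict: "time": time; "qpos": joint angles; "qvel": joint speeds; "joint_efforts": joint torques, N m; "tool_pos": TCP position; "tool_rot": TCP orientation; "contact_force": force on the tool from outside, world axes, zero at the start; "torque": the same for the moment, N m; "opening": finger opening in m.
Only numpy, scipy, OpenCV 4.12 (cv2) and the standard library are available. Lean on these libraries where they do the work, as an engineer would, in place of code of your own. Each camera call takes 0.05 s, during which the arm holds its last target.

## Working session

There is one attempt and no reset: what is moved stays moved. The work goes in short steps, Python scripts to look and compute and a tool call to move; the robot and the scene stay as the last step left them, time stands still between calls to the robot, and variables do not carry over. Pictures are saved under pics/ and viewed, and the job is handed in when it is done.

Besides the shell and the picture viewer there is one more tool, called after ">>>" as name(argument=value, ...), one argument or row to a line, values as JSON. send_rows: Moves the arm, as the interface text tells. Its arguments: {"type":"object","properties":{"series":{"type":"array","items":{"type":"array","items":{"type":"number"}}},"newtons":{"type":"number"}},"required":["series"]}

```bash
mkdir -p pics
cat > h.py <<'E'
import numpy as np, cv2
from cell import observe, imaging, workorder, robot
def cam(n,save=None):
    d=imaging.read_camera(n)
    if save: cv2.imwrite('pics/'+save,d['color'][:,:,::-1])
    d['f']=d['color'].shape[0]/2/np.tan(np.radians(d['vfov'])/2)
    return d
def pts(d):
    z=d['range_z']; v,u=np.mgrid[:z.shape[0],:z.shape[1]]
    P=np.stack([(u-d['cx'])/d['f']*z,(v-d['cy'])/d['f']*z,z],-1)
    return P@d['T'][:3,:3].T+d['T'][:3,3]
E
python3 - <<'E'
from h import *
for n in ['scene','side','wrist']:
    d=cam(n,n+'0.png'); print(n,d['vfov'],d['cx'],d['cy'],d['T'].round(3).tolist())
    np.savez('pics/'+n+'0.npz',P=pts(d),c=d['color'],z=d['range_z'])
s=observe(); print(s, robot.grasp_offset)
E
```

```text
scene 53.3020602485618 270.7231913006133 209.53228306158883 [[0.11, 0.757, -0.644, 1.159], [0.994, -0.093, 0.061, -0.051], [-0.013, -0.647, -0.762, 0.921], [0.0, 0.0, 0.0, 1.0]]
side 57.360223116486964 275.73804501765585 210.64810665261882 [[0.996, -0.072, 0.06, 0.431], [-0.092, -0.629, 0.772, -0.698], [-0.017, -0.774, -0.633, 0.708], [0.0, 0.0, 0.0, 1.0]]
wrist 60.568097785489435 278.7019107622308 210.11912931428566 [[1.0, -0.0, -0.001, 0.526], [-0.001, -0.96, -0.281, 0.077], [-0.001, 0.281, -0.96, 0.383], [0.0, 0.0, 0.0, 1.0]]
{'time': 0.15, 'qpos': array([-1.46038853e-01,  3.42548236e-01,  1.52470305e+00, -7.79506002e-06,
        1.27539157e+00, -1.45986169e-01]), 'qvel': array([-0.00031722,  0.00040111, -0.00260774,  0.00063412,  0.00031281,
       -0.00101011]), 'joint_efforts': array([ 7.52666965e-04, -4.31470585e+01, -2.44352603e+01,  7.18239485e-02,
        5.38185902e-02, -1.32920518e-04]), 'tool_pos': array([5.24740849e-01, 3.75807169e-05, 2.26245110e-01]), 'tool_rot': array([-3.14055254e+00, -1.45395194e-04,  1.57074584e+00]), 'contact_force': array([-0.33406506, -0.01725969, -0.88191058]), 'torque': array([-0.04695445, -0.05561281, -0.0146481 ]), 'opening': 0.09208956904035542} -0.0188
```

View pics/scene0.png

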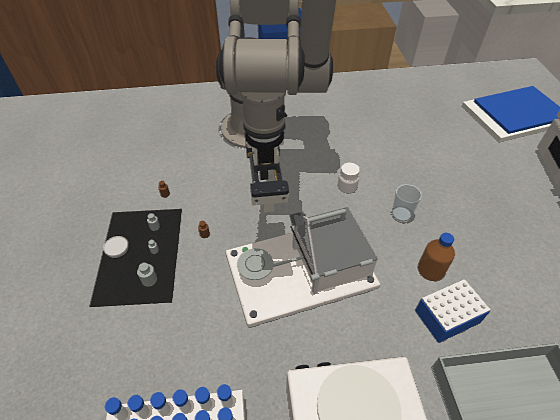

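View pics/side0.png

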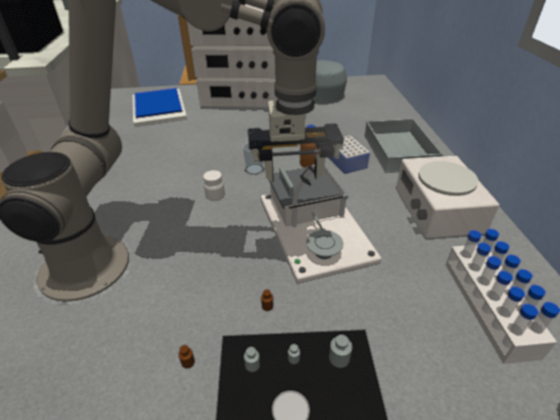

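View pics/wrist0.png

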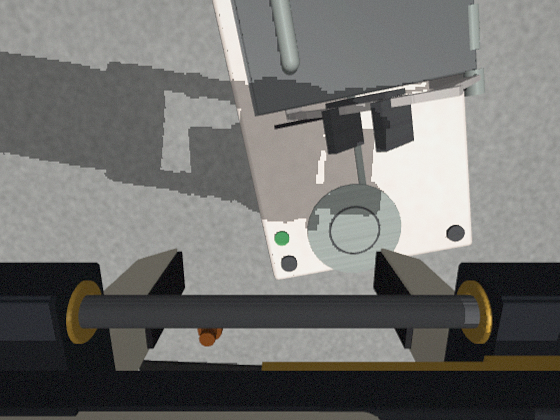

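The scene picture shows the weights in a row on the mat: (153,221) is the middle-sized one, (153,246) the smallest and (147,272) the largest. Brown look-alikes are at (164,189) and (204,229). In the wrist picture the engraved circle is at (354,230), the handle is near (285,35), and the fork prongs are at about (343,128) and (392,122).

Run:
```python
from h import *
for n in ['scene','side']:
    D=np.load(f'pics/{n}0.npz');P=D['P'];c=D['c'].astype(int)
    # objects on mat: height 0.012..0.08, y<-0.15
    m=((P[...,2]>0.016)&(P[...,2]<0.09)&(P[...,1]<-0.1)&(P[...,0]>0.2)&(P[...,0]<0.9)&(D['z']>0)).astype(np.uint8)
    k,l,st,ce=cv2.connectedComponentsWithStats(m)
    for i in range(1,k):
        if st[i,4]<25: continue
        q=P[l==i]; top=q[q[:,2]>q[:,2].max()-0.008]
        print(n,ce[i].round(),st[i,4],'med',np.median(q,0).round(3),'zmax',q[:,2].max().round(3),'topmean',top.mean(0).round(4), q.min(0).round(3),q.max(0).round(3),c[l==i].mean(0).round())
# wrist: pan plane z~0.06
D=np.load('pics/wrist0.npz');P=D['P']
m=(abs(P[...,2]-0.06)<0.004)
m=m.astype(np.uint8);k,l,st,ce=cv2.connectedComponentsWithStats(m)
for i in range(1,k):
    if st[i,4]<200: continue
    print('pan?',ce[i],st[i],P[l==i].mean(0),P[l==i].min(0),P[l==i].max(0))
for u,v in [(354,230),(285,20),(290,65),(350,80),(343,128),(392,122),(280,127),(460,50)]: print(u,v,P[v,u].round(4))
```

```text
scene [163. 187.] 103 med [ 0.287 -0.284  0.034] zmax 0.054 topmean [ 0.2821 -0.2862  0.049 ] [ 0.27  -0.3    0.016] [ 0.297 -0.272  0.054] [87. 59. 41.]
scene [152. 220.] 129 med [ 0.413 -0.304  0.038] zmax 0.057 topmean [ 0.4076 -0.3064  0.0534] [ 0.396 -0.319  0.017] [ 0.422 -0.293  0.057] [117. 119. 114.]
scene [203. 228.] 117 med [ 0.452 -0.168  0.034] zmax 0.053 topmean [ 0.4468 -0.1686  0.0489] [ 0.439 -0.183  0.016] [ 0.461 -0.155  0.053] [88. 59. 40.]
scene [115. 246.] 363 med [ 0.471 -0.403  0.019] zmax 0.024 topmean [ 0.4708 -0.403   0.0187] [ 0.437 -0.435  0.016] [ 0.504 -0.37   0.024] [198. 194. 187.]
scene [152. 245.] 87 med [ 0.492 -0.3    0.031] zmax 0.047 topmean [ 0.4893 -0.3015  0.0438] [ 0.48  -0.312  0.016] [ 0.501 -0.291  0.047] [121. 124. 118.]
scene [228. 257.] 61 med [ 0.542 -0.105  0.02 ] zmax 0.025 topmean [ 0.5429 -0.1047  0.0206] [ 0.519 -0.113  0.016] [ 0.576 -0.1    0.025] [216. 208. 199.]
scene [146. 273.] 301 med [ 0.586 -0.305  0.047] zmax 0.069 topmean [ 0.5784 -0.3085  0.0652] [ 0.559 -0.328  0.017] [ 0.598 -0.289  0.069] [122. 125. 119.]
scene [23
[... 1730 characters left out ...]
409 -0.313  0.039] zmax 0.058 topmean [ 0.4087 -0.3077  0.0543] [ 0.395 -0.32   0.017] [ 0.422 -0.298  0.058] [107. 112. 107.]
side [290. 406.] 904 med [ 0.472 -0.399  0.02 ] zmax 0.023 topmean [ 0.4718 -0.3983  0.02  ] [ 0.44  -0.422  0.016] [ 0.503 -0.371  0.023] [177. 174. 169.]
pan? [352.97273444 227.43656422] [ 307  184   94   89 6345] [ 0.59641643 -0.03545426  0.05954177] [ 0.55271397 -0.0823049   0.05612357] [0.64206258 0.00698597 0.06266654]
354 230 [ 0.5977 -0.0378  0.059 ]
285 20 [0.5299 0.1283 0.1323]
290 65 [0.5332 0.1018 0.1331]
350 80 [0.5792 0.0948 0.0978]
343 128 [0.5619 0.0645 0.1772]
392 122 [0.5812 0.0689 0.2029]
280 127 [0.5269 0.0604 0.0965]
460 50 [0.6587 0.1154 0.0975]
```

Run:
```python
import cv2
a=cv2.imread('pics/scene0.png')
cv2.imwrite('pics/s_crop.png',cv2.resize(a[190:330,200:400],None,fx=4,fy=4,interpolation=cv2.INTER_CUBIC))
a=cv2.imread('pics/side0.png')
cv2.imwrite('pics/d_crop.png',cv2.resize(a[120:280,240:400],None,fx=3.7,fy=3.7,interpolation=cv2.INTER_CUBIC))
```

```text
(no output)
```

View pics/s_crop.png

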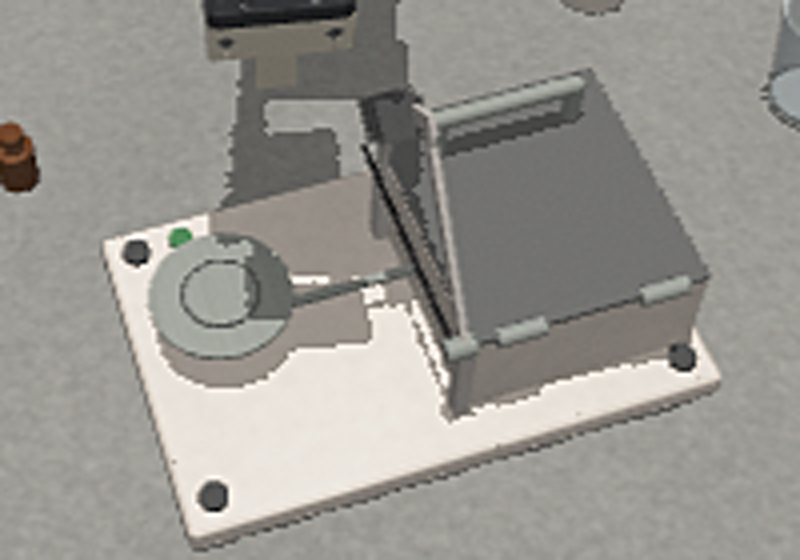

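View pics/d_crop.png

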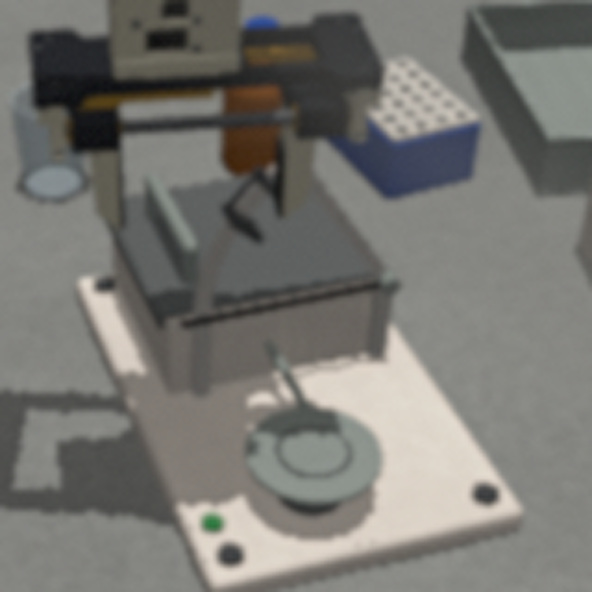

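Run:
```python
from h import *
out={}
for n in ['scene','side','wrist']:
    D=np.load(f'pics/{n}0.npz');P=D['P'];c=D['c'].astype(int);z=D['z']>0
    box=z&(P[...,0]>0.45)&(P[...,0]<0.8)&(P[...,1]>0.04)&(P[...,1]<0.32)
    # cover top plane
    m=box&(abs(P[...,2]-0.098)<0.004); 
    m=cv2.morphologyEx(m.astype(np.uint8),cv2.MORPH_OPEN,np.ones((3,3)))
    q=P[m>0]; r=cv2.minAreaRect((q[:,:2]*1000).astype(np.float32)); print(n,'cover',len(q),q[:,2].mean().round(4),np.round(r[0]),np.round(r[1]),round(r[2],1))
    # handle: bar band
    h=box&(P[...,2]>0.124)&(P[...,2]<0.138)&(c.max(-1)>100)
    q=P[h]; q=q[(q[:,1]>0.09)]
    if n!='wrist': 
        print(n,'barpix',np.argwhere(h)[:,::-1].min(0),np.argwhere(h)[:,::-1].max(0))
    mu=q.mean(0); w,v=np.linalg.eigh(np.cov((q-mu)[:,:2].T)); print(n,'bar',len(q),mu.round(4),q.min(0).round(3),q.max(0).round(3),'yaw',np.degrees(np.arctan2(-v[0,1],v[1,1])).round(2))
    # fork
    f=z&(P[...,2]>0.15)&(P[...,2]<0.23)&(P[...,0]>0.52)&(P[...,0]<0.75)&(P[...,1]>0.03)&(P[...,1]<0.12)&(c.max(-1)<80)
    k,l,st,ce=cv2.connectedComponentsWithStats(f.astype(np.uint8))
    for i in range(1,k):
        if st[i,4]>15: q=P[l==i];print(n,'fork',ce[i].round(),st[i,4],q.mean(0).round(4),q.min(0).round(3),q.max(0).round(3))
D=np.load('pics/scene0.npz');P=D['P'];m=(np.linalg.norm(P-np.array([.526,.077,.383]),axis=-1)<0.06)&(D['z']>0);print('near cam',m.sum(), P[m].mean(0) if m.any() else '', (P[m].min(0),P[m].max(0)) if m.any() else '')
```

```text
scene cover 2954 0.0972 [577. 149.] [177. 167.] 11.2
scene barpix [308 209] [345 264]
scene bar 167 [0.5323 0.1426 0.1317] [0.509 0.09  0.125] [0.657 0.194 0.138] yaw 46.91
scene fork [295. 217.] 64 [0.5704 0.0595 0.1897] [0.551 0.05  0.166] [0.594 0.079 0.208]
side cover 1355 0.0987 [575. 148.] [164. 167.] 11.0
side barpix [279 167] [340 187]
side bar 90 [0.5281 0.1407 0.1334] [0.512 0.091 0.125] [0.661 0.192 0.137] yaw 27.94
side fork [306. 175.] 113 [0.5664 0.0636 0.1872] [0.551 0.047 0.163] [0.583 0.082 0.211]
wrist cover 21401 0.0972 [586. 117.] [177.  94.] 9.4
wrist bar 1252 [0.5324 0.1198 0.132 ] [0.521 0.09  0.126] [0.658 0.14  0.137] yaw 63.83
wrist fork [367. 123.] 3482 [0.5713 0.0676 0.1905] [0.549 0.051 0.163] [0.597 0.085 0.209]
near cam 78 [0.53860853 0.02977079 0.39388879] (array([0.51976945, 0.02046785, 0.3574976 ]), array([0.55077775, 0.03670138, 0.4262451 ]))
```

>>> send_rows(
  series=[
    [-0.03,-0.012,0.01,0,0,0,0.4],
    [-0.031,-0.012,0.01,0,0,0,0.4],
    [-0.031,-0.012,0.01,0,0,0,0.4],
    [-0.031,-0.012,0.01,0,0,0,0.4],
    [-0.031,-0.012,0.01,0,0,0,0.4],
  ],
  newtons=20,
)

```text
time: 0.57
tool_pos: [0.4642, -0.1551, 0.1762]
tool_rot: [-3.141, -0.0, 1.571]
contact_force: [0.1, 0.4, 0.6]
opening: 0.0631
```

>>> send_rows(
  series=[
    [-0.031,-0.012,0.01,0,0,0,0.4],
    [-0.031,-0.012,0.01,0,0,0,0.4],
    [-0.031,-0.012,0.01,0,0,0,0.4],
    [-0.031,-0.012,0.01,0,0,0,0.4],
    [-0.0285,-0.0085,0.01,0,0,0,0.4],
  ],
)

```text
time: 0.98
tool_pos: [0.4073, -0.308, 0.1261]
tool_rot: [-3.141, -0.0, 1.57]
contact_force: [0.6, 0.4, -0.1]
opening: 0.0552
```

>>> send_rows(
  series=[
    [0,0,0,0,0,0,0.4],
    [0,0,0,0,0,0,0.4],
  ],
)

```text
time: 1.15
tool_pos: [0.4076, -0.3073, 0.1259]
tool_rot: [-3.14, -0.001, 1.568]
contact_force: [0.5, 0.5, 0.0]
opening: 0.0549
```

Run:
```python
from h import *
d=cam('wrist','wrist1.png');d=cam('side','side1.png')
a=cv2.imread('pics/side1.png');cv2.imwrite('pics/side1c.png',cv2.resize(a[250:400,180:380],None,fx=3,fy=3))
```

```text
(no output)
```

View pics/wrist1.png

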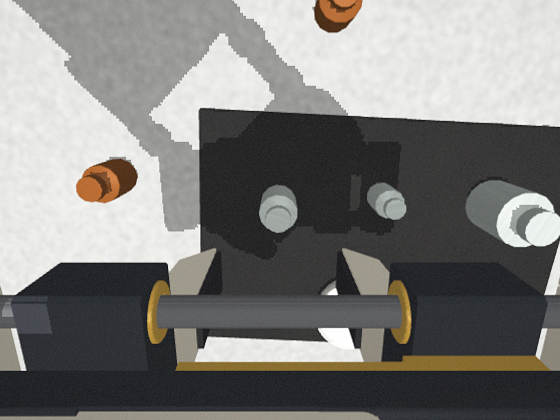

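View pics/side1c.png

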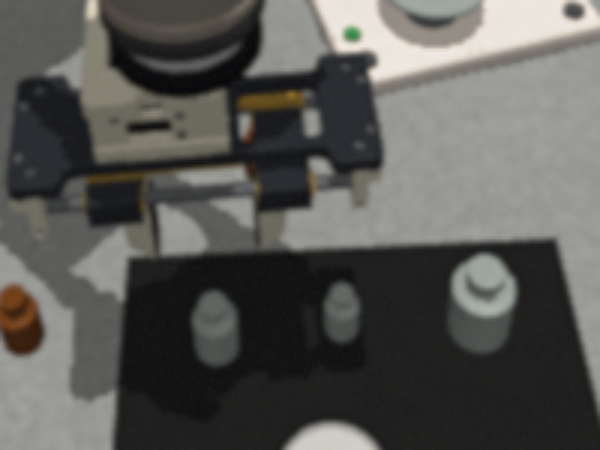

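The wrist picture shows the weight's knob at (279,214), centred between the fingers at 200 and 360. I'll check y by casting the ray.

Run:
```python
from h import *
d=cam('wrist');P=pts(d);z=d['range_z']
def ray(u,v,h):
    r=d['T'][:3,:3]@np.array([(u-d['cx'])/d['f'],(v-d['cy'])/d['f'],1]);o=d['T'][:3,3];return o+r*(h-o[2])/r[2]
print(ray(279,214,0.054),P[214,279])
m=(z>0)&(P[...,2]>0.05)&(P[...,2]<0.06)&(abs(P[...,0]-.41)<.03)&(abs(P[...,1]+.305)<.03)
q=P[m];print(len(q),q.min(0),q.max(0),q.mean(0));print(observe()['tool_pos'])
```

```text
[ 0.41011033 -0.29892753  0.054     ] [ 0.4101112  -0.29921133  0.05306756]
525 [ 0.39922902 -0.31331396  0.05017327] [ 0.416205   -0.29592826  0.05597039] [ 0.40803567 -0.30421232  0.05321964]
[ 0.40888208 -0.30558214  0.12695487]
```

>>> send_rows(
  series=[
    [0.001,0,0.03,0,0,0,0.4],
    [0,0,0.03,0,0,0,0.4],
    [0,0,0.03,0,0,0,0.4],
    [0,0,0.018,0,0,0,0.4],
    [0,0,0.008,0,0,0,0.4],
  ],
)

```text
time: 1.72
tool_pos: [0.4081, -0.3032, 0.0088]
tool_rot: [-3.139, -0.003, 1.573]
contact_force: [0.7, 0.7, -0.8]
opening: 0.0547
```

>>> send_rows(
  series=[
    [0,0,0,0,0,0,0.6],
    [0,0,0,0,0,0,0.75],
    [0,0,0,0,0,0,0.9],
    [0,0,0,0,0,0,0.9],
    [0,0,0,0,0,0,0.9],
  ],
  newtons=20,
)

```text
time: 2.13
tool_pos: [0.4089, -0.3059, 0.0119]
tool_rot: [3.14, 0.001, 1.571]
contact_force: [-0.3, -0.1, 5.8]
opening: 0.0276
```

>>> send_rows(
  series=[
    [0,0,0,0,0,0,0.9],
    [0,0,-0.01,0,0,0,0.9],
    [0,0,-0.03,0,0,0,0.9],
    [0,0,-0.035,0,0,0,0.9],
    [0,0,-0.035,0,0,0,0.9],
  ],
)

```text
time: 2.55
tool_pos: [0.408, -0.305, 0.1222]
tool_rot: [-3.141, -0.001, 1.571]
contact_force: [1.8, -0.5, -2.7]
opening: 0.027
```

>>> send_rows(
  series=[
    [0,0,-0.03,0,0,0,0.9],
    [0,0,0,0,0,0,0.9],
  ],
)

```text
time: 2.72
tool_pos: [0.4109, -0.3078, 0.1575]
tool_rot: [3.133, 0.008, 1.571]
contact_force: [0.6, -1.1, -1.5]
opening: 0.027
```

Run:
```python
from h import *
cam('side','side2.png');a=cv2.imread('pics/side2.png');cv2.imwrite('pics/side2c.png',cv2.resize(a[180:400,180:380],None,fx=2.7,fy=2.7)); s=observe();print(s['tool_pos'],s['contact_force'],s['opening'],s['tool_rot'])
```

```text
[ 0.40990653 -0.30683752  0.15456185] [ 0.09208768  0.30386404 -2.04718213] 0.027119901717237486 [3.13593886 0.00553722 1.5707476 ]
```

View pics/side2c.png

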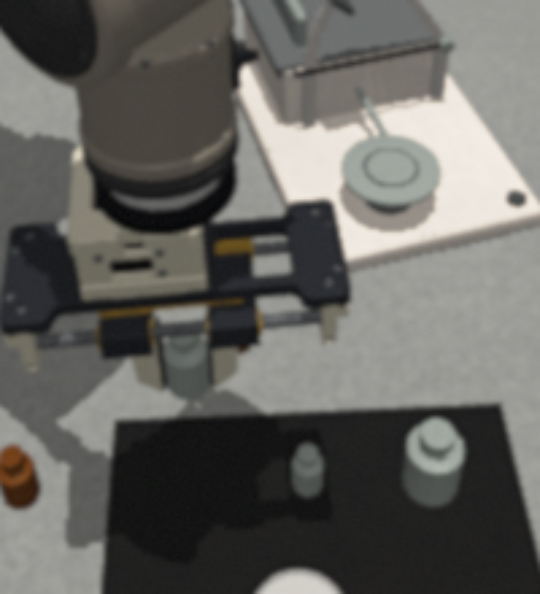

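>>> send_rows(
  series=[
    [0.02,0.014,0,0,0,0,0.9],
    [0.027,0.019,0,0,0,0,0.9],
    [0.027,0.019,0,0,0,0,0.9],
    [0.027,0.019,0,0,0,0,0.9],
    [0.027,0.019,0,0,0,0,0.9],
  ],
)

```text
time: 3.18
tool_pos: [0.4983, -0.1758, 0.1496]
tool_rot: [-3.139, -0.001, 1.57]
contact_force: [0.9, -0.3, -2.6]
opening: 0.0274
```

>>> send_rows(
  series=[
    [0.027,0.019,0,0,0,0,0.9],
    [0.027,0.019,0,0,0,0,0.9],
    [0.027,0.019,0,0,0,0,0.9],
    [0.027,0.019,0,0,0,0,0.9],
    [0.02,0.014,0,0,0,0,0.9],
  ],
)

```text
time: 3.6
tool_pos: [0.5888, -0.0469, 0.1493]
tool_rot: [-3.139, -0.001, 1.572]
contact_force: [-0.7, -0.6, -1.2]
opening: 0.0276
```

>>> send_rows(
  series=[
    [0.0135,0.008,0,0,0,0,0.9],
    [0,0,0,0,0,-0.06,0.9],
    [0,0,0,0,0,-0.07,0.9],
    [0,0,0,0,0,-0.055,0.9],
    [0,0,0,0,0,0,0.9],
  ],
)

```text
time: 4.02
tool_pos: [0.5956, -0.0356, 0.1492]
tool_rot: [-3.139, -0.001, 1.758]
contact_force: [-0.2, 0.1, -2.7]
opening: 0.0277
```

Run:
```python
from h import *
for i in range(3):
    d=cam('wrist','wrist3.png'); s=observe();print(s['tool_pos'],s['contact_force'],s['opening'],s['tool_rot'])
d=cam('scene','scene3.png');np.savez('pics/scene3.npz',P=pts(d),c=d['color'],z=d['range_z'])
d=cam('side','side3.png');a=cv2.imread('pics/side3.png');cv2.imwrite('pics/side3c.png',cv2.resize(a[100:300,220:420],None,fx=2.9,fy=2.9))
```

```text
[ 0.59573555 -0.03575165  0.14945424] [-0.03570564  0.22034165 -2.04458454] 0.027376099050373477 [-3.13929334e+00 -9.70724218e-04  1.75480337e+00]
[ 0.59586707 -0.03586627  0.14968553] [-0.68681593  0.3764788  -1.98757303] 0.026962943048015563 [-3.13973041e+00 -8.17127555e-04  1.75387992e+00]
[ 0.59603252 -0.03597149  0.14998789] [ 0.30382565 -0.33775683 -1.71245043] 0.027337909767241993 [-3.14026539e+00 -5.61977882e-04  1.75387907e+00]
```

View pics/wrist3.png

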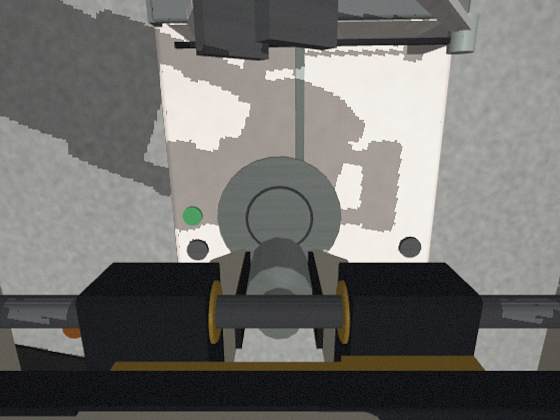

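View pics/side3c.png

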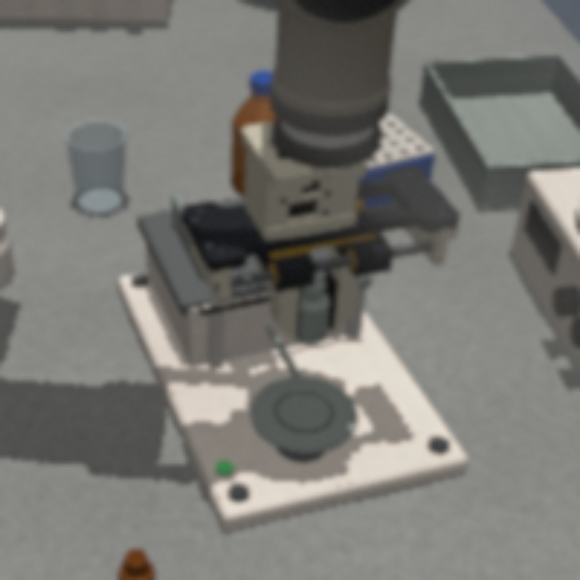

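In the wrist picture the engraved circle is at (279,217) and its axis lines up with the gripper. The weight hangs upright.

Run:
```python
from h import *
d=cam('wrist');T=d['T'];P=pts(d)
def ray(u,v,h):
    r=T[:3,:3]@np.array([(u-d['cx'])/d['f'],(v-d['cy'])/d['f'],1]);o=T[:3,3];return o+r*(h-o[2])/r[2]
g=cv2.cvtColor(d['color'],cv2.COLOR_RGB2GRAY)
cs=cv2.HoughCircles(cv2.GaussianBlur(g,(3,3),0),cv2.HOUGH_GRADIENT,1,40,param1=80,param2=20,minRadius=26,maxRadius=70)
for u,v,r in cs[0][:6]: print(u,v,r,ray(u,v,.06).round(4),(ray(u+r,v,.06)-ray(u-r,v,.06)).round(4))
# yaw from cover front edge / needle plane ; report tool pose
s=observe();print(s['tool_pos'],s['tool_rot'])
D=np.load('pics/scene3.npz');Q=D['P'];m=(D['z']>0)&(np.hypot(Q[...,0]-.597,Q[...,1]+.036)<.03)&(Q[...,2]>.1)&(Q[...,2]<.175)
q=Q[m]; print(len(q)); 
for z in np.arange(.13,.2,.01):
    k=q[abs(q[:,2]-z)<.005]
    if len(k): print(z,k.min(0).round(3),k.max(0).round(3))
```

```text
278.5 218.5 30.8 [ 0.5979 -0.038   0.06  ] [0.0438 0.0081 0.    ]
280.5 306.5 68.3 [ 0.6125 -0.1084  0.06  ] [ 0.1046  0.0194 -0.    ]
279.5 264.5 27.1 [ 0.6052 -0.0735  0.06  ] [0.04   0.0074 0.    ]
403.5 79.5 43.5 [0.6605 0.0698 0.06  ] [ 0.0555  0.0103 -0.    ]
[ 0.59636677 -0.03610511  0.15050108] [-3.14127533e+00 -1.70991262e-04  1.75463753e+00]
0
```

>>> send_rows(
  series=[
    [-0.002,0.001,0.02,0,0,0,0.9],
    [0,0,0.025,0,0,0,0.9],
    [0,0,0.02,0,0,0,0.9],
    [0,0,0.008,0,0,0,0.9],
    [0,0,0,0,0,0,0.9],
  ],
)

```text
time: 4.73
tool_pos: [0.5965, -0.0376, 0.0757]
tool_rot: [-3.138, -0.002, 1.755]
contact_force: [-0.7, 0.1, -2.3]
opening: 0.0271
```

>>> send_rows(
  series=[
    [0,0,0.004,0,0,0,0.9],
    [0,0,0.004,0,0,0,0.9],
    [0,0,0.003,0,0,0,0.9],
    [0,0,0,0,0,0,0.9],
    [0,0,0,0,0,0,0.9],
  ],
)

```text
time: 5.15
tool_pos: [0.5982, -0.0378, 0.0673]
tool_rot: [3.141, 0.0, 1.756]
contact_force: [-0.7, 0.4, -1.9]
opening: 0.0274
```

Run:
```python
from h import *
F=[];Z=[]
for i in range(5):
    d=cam('side','side4.png'); s=observe();F.append(s['contact_force']);Z.append(s['tool_pos'])
print(np.mean(F,0),np.mean(Z,0))
a=cv2.imread('pics/side4.png');cv2.imwrite('pics/side4c.png',cv2.resize(a[140:300,240:400],None,fx=3.6,fy=3.6))
```

```text
[ 0.09903331  0.17300378 -1.55775165] [ 0.59817251 -0.03780484  0.06723478]
```

View pics/side4c.png

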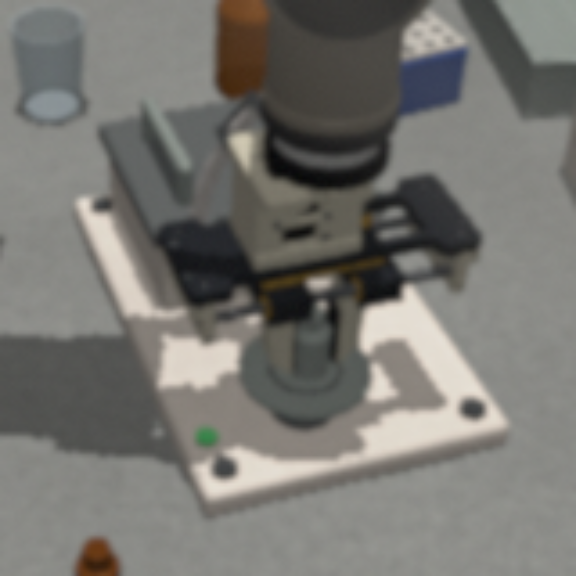

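>>> send_rows(
  series=[
    [0,0,0.002,0,0,0,0.9],
    [0,0,0.002,0,0,0,0.9],
    [0,0,0.0015,0,0,0,0.9],
    [0,0,0,0,0,0,0.9],
    [0,0,0,0,0,0,0.9],
  ],
)

```text
time: 5.82
tool_pos: [0.5982, -0.0378, 0.0614]
tool_rot: [3.141, 0.0, 1.756]
contact_force: [1.1, -0.6, 0.8]
opening: 0.0271
```

Run:
```python
from h import *
F=[];Z=[]
for i in range(6):
    d=cam('side'); s=observe();F.append(s['contact_force']);Z.append(s['tool_pos'])
print(np.mean(F,0),np.mean(Z,0))
```

```text
[1.62375153 0.05426361 0.8431562 ] [ 0.59820013 -0.03780378  0.06146879]
```

>>> send_rows(
  series=[
    [0,0,-0.0015,0,0,0,0.9],
    [0,0,0,0,0,0,0.65],
    [0,0,0,0,0,0,0.6],
    [0,0,0,0,0,0,0.5],
    [0,0,0,0,0,0,0.45],
  ],
)

```text
time: 6.53
tool_pos: [0.5975, -0.0377, 0.0625]
tool_rot: [-3.141, -0.0, 1.756]
contact_force: [0.7, -0.2, 0.5]
opening: 0.0457
```

Run:
```python
from h import *
d=cam('side','side5.png'); s=observe();print(s['tool_pos'],s['contact_force'],s['opening'])
cam('wrist','wrist5.png')
a=cv2.imread('pics/side5.png');cv2.imwrite('pics/side5c.png',cv2.resize(a[140:300,240:400],None,fx=3.6,fy=3.6))
```

```text
[ 0.59760728 -0.03770383  0.0625597 ] [-0.70849221  0.084764    0.1079684 ] 0.04811844144976449
```

View pics/side5c.png

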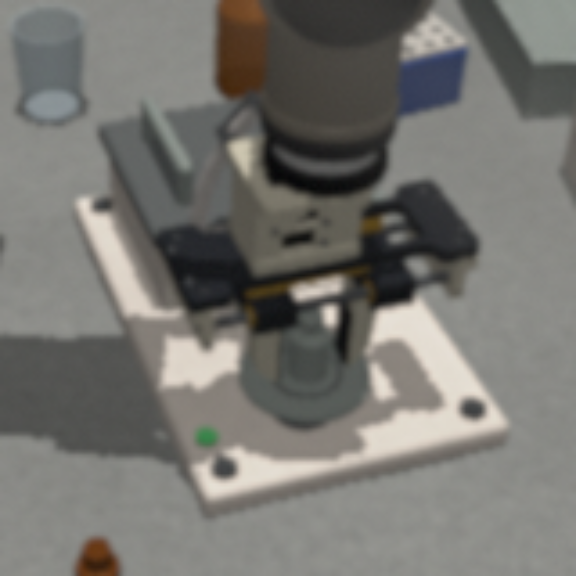

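View pics/wrist5.png

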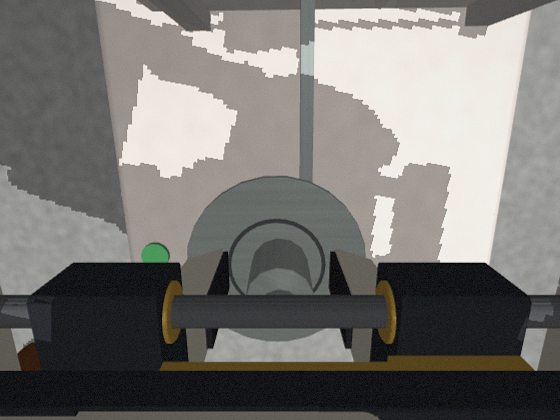

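The weight stands free inside the circle, with the fingers clear on both sides. I'll retreat straight up.

>>> send_rows(
  series=[
    [0,0,0,0,0,0,0.45],
    [0,0,-0.01,0,0,0,0.45],
    [0,0,-0.02,0,0,0,0.45],
    [0,0,-0.03,0,0,0,0.45],
    [0,0,-0.035,0,0,0,0.45],
  ],
)

```text
time: 7.05
tool_pos: [0.5968, -0.0376, 0.158]
tool_rot: [-3.138, -0.001, 1.756]
contact_force: [1.1, -0.6, -0.0]
opening: 0.0509
```

>>> send_rows(
  series=[
    [0,0,-0.035,0,0,0,0.4],
    [0,0,-0.035,0,0,0,0.4],
    [0,0,-0.035,0,0,0,0.4],
    [0,0,-0.02,0,0,0,0.4],
    [0,0,0,0,0,0,0.4],
  ],
)

```text
time: 7.47
tool_pos: [0.5996, -0.038, 0.2895]
tool_rot: [3.131, 0.004, 1.756]
contact_force: [0.5, 0.4, -0.1]
opening: 0.055
```

Run:
```python
from h import *
for n in ['wrist','scene','side']:
    d=cam(n,n+'6.png');np.savez(f'pics/{n}6.npz',P=pts(d),c=d['color'],z=d['range_z'],T=d['T'],f=d['f'],cx=d['cx'],cy=d['cy'])
s=observe();print(s['tool_pos'],s['tool_rot'],s['contact_force'],s['opening'])
a=cv2.imread('pics/side6.png');cv2.imwrite('pics/side6c.png',cv2.resize(a[120:280,240:400],None,fx=3.6,fy=3.6))
```

```text
[ 0.59737584 -0.03767052  0.2824149 ] [-3.14089685e+00 -3.06577562e-04  1.75577655e+00] [-0.52932475 -0.1000893  -0.74011642] 0.05497291330355463
```

View pics/side6c.png

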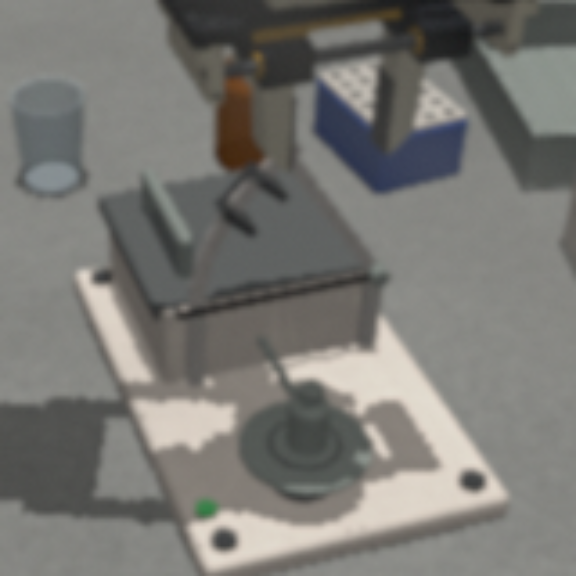

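View pics/wrist6.png

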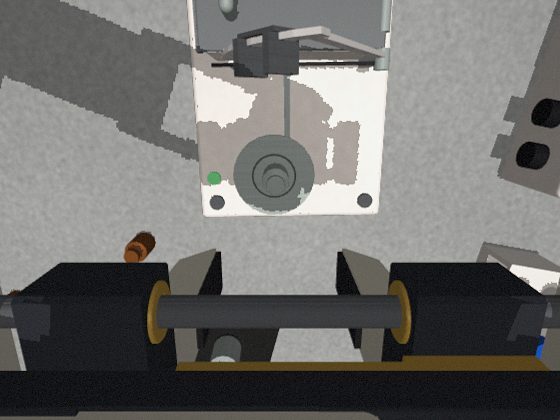

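View pics/scene6.png

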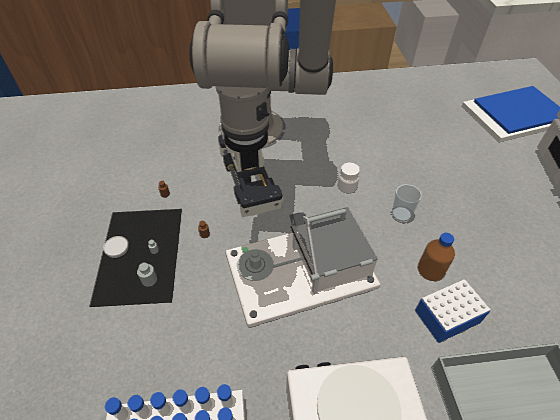

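The weight stands upright in the circle in both views. Next I'll move over the fork (z 0.28) for a proper wrist view of the handle and fork.

>>> send_rows(
  series=[
    [0.02,-0.006,-0.01,0,0,0,0.4],
    [0.03,-0.012,-0.01,0,0,0,0.4],
    [0.03,-0.012,-0.01,0,0,0,0.4],
    [0.02,-0.01,0,0,0,0,0.4],
    [0,0,0,0,0,0,0.4],
  ],
)

```text
time: 8.03
tool_pos: [0.5376, 0.0564, 0.3124]
tool_rot: [-3.14, -0.002, 1.759]
contact_force: [0.5, 0.3, -0.6]
opening: 0.0552
```

Run:
```python
from h import *
d=cam('wrist')
for n in ['wrist','scene','side']:
    d=cam(n,n+'7.png');np.savez(f'pics/{n}7.npz',P=pts(d),c=d['color'],z=d['range_z'],T=d['T'],f=d['f'],cx=d['cx'],cy=d['cy'])
s=observe();print(s['tool_pos'],s['tool_rot'])
```

```text
[0.54021076 0.05254489 0.31155902] [-3.13958838e+00 -5.17282527e-05  1.75535527e+00]
```

View pics/wrist7.png

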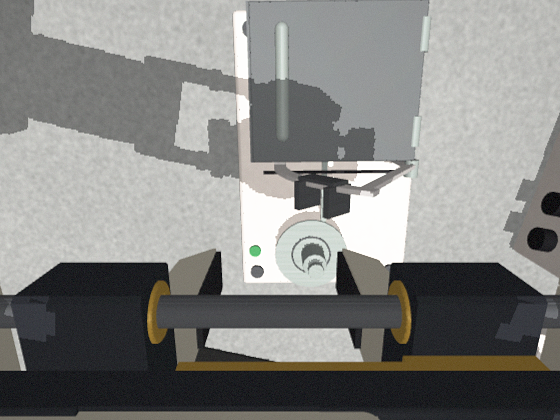

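The wrist picture shows the whole bar, from (282,25) to (283,138). The needle line is at (265..395,172) and the prongs are at about (308,190) and (337,200). Now I'll measure in the balance frame.

Run:
```python
from h import *
D=np.load('pics/wrist7.npz');P=D['P'];c=D['c'].astype(int)
sub=np.zeros(c.shape[:2],bool); sub[10:155,268:300]=1
b=sub&(P[...,2]>0.122)&(P[...,2]<0.14); q=P[b];vv,uu=np.where(b);print('pix',uu.min(),uu.max(),vv.min(),vv.max())
l=cv2.fitLine((q[:,:2]*1000).astype(np.float32),cv2.DIST_HUBER,0,.01,.01).ravel(); d=l[:2]*np.sign(l[1]); yaw=np.arctan2(-d[0],d[1]);print('yaw',np.degrees(yaw),len(q),'zmed',np.median(q[:,2]),q[:,2].max())
yb=np.array([-np.sin(yaw),np.cos(yaw)]);xb=np.array([np.cos(yaw),np.sin(yaw)])
t=q[:,:2]@yb;e=q[:,:2]@xb; print('len',t.min(),t.max(),'width',np.percentile(e,[2,50,98]))
mid=xb*np.median(e)+yb*(t.min()+t.max())/2; print('handle mid',mid)
pan=np.array([.5979,-.038]); print('pan rel handle (xb,yb)',(pan-mid)@xb,(pan-mid)@yb)
H=mid+0.135*xb;print('hinge',H)
# cover edge extents
m=(abs(P[...,2]-.098)<.004);m[170:]=0;m=cv2.morphologyEx(m.astype(np.uint8),cv2.MORPH_OPEN,np.ones((3,3)))>0
w=P[m][:,:2]-H; print('cover xb',np.percentile(w@xb,[1,99]),'yb',np.percentile(w@yb,[1,99]))
for n in ['wrist7','wrist6','wrist0','scene7','side7','scene0','side0']:
    D=np.load(f'pics/{n}.npz');P=D['P'];c=D['c'].astype(int)
    w=P[...,:2]-H; X=w@xb;Y=w@yb
    f=(D['z']>0)&(Y<-.07)&(Y>-.12)&(P[...,2]>.13)&(P[...,2]<.24)&(X<0)&(X>-.17)&(c.max(-1)<75)
    f=f&(np.hypot(X,P[...,2]-.095)>0.10)
    k,l,st,ce=cv2.connectedComponentsWithStats(f.astype(np.uint8))
    for i in range(1,k):
        if st[i,4]<12: continue
        g=l==i;a=np.arctan2(P[g][:,2]-.095,-X[g]);r=np.hypot(X[g],P[g][:,2]-.095)
        print(n,ce[i].round(),st[i,4],'ang',np.percentile(a,[2,25,50,75,98]).round(3),'r',np.percentile(r,[2,50,98]).round(3),'Y',np.percentile(Y[g],[2,98]).round(3))
```

```text
pix 275 288 22 141
yaw 11.373546 1591 zmed 0.1321009454734135 0.1356038526413617
len -0.00843051579919939 0.09207587467382496 width [0.53809192 0.54379389 0.54961333]
handle mid [0.52486743 0.1482401 ]
pan rel handle (xb,yb) 0.034870952816024946 -0.1969851555662519
hinge [0.65721636 0.17486274]
cover xb [-0.1663994   0.00106603] yb [-0.07367633  0.07313814]
wrist7 [322. 195.] 1555 ang [0.599 0.621 0.784 0.844 0.861] r [0.127 0.144 0.152] Y [-0.1   -0.074]
wrist6 [255.  53.] 993 ang [0.594 0.622 0.71  0.826 0.856] r [0.129 0.15  0.152] Y [-0.102 -0.075]
wrist6 [250.  54.] 12 ang [0.614 0.619 0.621 0.623 0.623] r [0.138 0.14  0.142] Y [-0.088 -0.085]
wrist6 [276.  54.] 18 ang [0.84  0.842 0.847 0.847 0.851] r [0.143 0.145 0.148] Y [-0.092 -0.089]
wrist6 [250.  59.] 28 ang [0.609 0.615 0.62  0.622 0.63 ] r [0.135 0.14  0.147] Y [-0.093 -0.089]
wrist6 [287.  68.] 12 ang [0.846 0.85  0.851 0.856 0.862] r [0.131 0.136 0.137] Y [-0.099 -0.097]
wrist0 [355. 124.] 2483 ang [0.593 0.616 0.625 0.814 0.846] r [0.127 0.147 0.152] Y [-0.101 -0.075]
wrist0 [395. 107.] 37 ang [0.841 0.845 0.848 0.852 0.862] r [0.129 0.143 0.146] Y [-0.084 -0.079]
wrist0 [410. 125.] 84 ang [0.854 0.858 0.861 0.863 0.866] r [0.125 0.127 0.133] Y [-0.101 -0.083]
scene7 [297. 219.] 151 ang [0.59  0.814 0.829 0.841 0.862] r [0.128 0.141 0.153] Y [-0.103 -0.08 ]
side7 [308. 174.] 138 ang [0.583 0.626 0.704 0.836 0.867] r [0.128 0.145 0.153] Y [-0.105 -0.076]
scene0 [294. 218.] 53 ang [0.575 0.61  0.627 0.814 0.846] r [0.129 0.147 0.153] Y [-0.104 -0.086]
side0 [307. 175.] 104 ang [0.589 0.622 0.634 0.809 0.851] r [0.128 0.147 0.153] Y [-0.105 -0.077]
```

Everything is consistent: the bar top is at z 0.134, the pan is at -0.197 m along y, the yaw is 11.4° and the outer faces of the prongs are at 0.595 and 0.858. That makes the mark about 0.727 rad. I'll move above the handle.

>>> send_rows(
  series=[
    [0,0,0,0,0,-0.014,0.4],
    [0.03,0.001,0,0,0,0,0.4],
    [0.035,0.002,0,0,0,0,0.4],
    [0.032,0.001,0,0,0,0,0.4],
    [0,0,0,0,0,0,0.4],
  ],
)

```text
time: 8.65
tool_pos: [0.5242, 0.1528, 0.3121]
tool_rot: [-3.141, -0.002, 1.773]
contact_force: [0.6, -0.1, -0.1]
opening: 0.0552
```

>>> send_rows(
  series=[
    [0,0,0.03,0,0,0,0.4],
    [0,0,0.03,0,0,0,0.4],
    [0,0,0.03,0,0,0,0.4],
    [0,0,0,0,0,0,0.4],
    [0,0,0,0,0,0,0.4],
  ],
)

```text
time: 9.07
tool_pos: [0.5247, 0.148, 0.2217]
tool_rot: [-3.138, 0.0, 1.769]
contact_force: [-0.0, 0.3, 0.2]
opening: 0.0553
```

Run:
```python
from h import *
Z=[]
for i in range(4):
    cam('side','side8.png'); s=observe();Z.append(np.r_[s['tool_pos'],s['tool_rot'][2]])
z=np.mean(Z,0);print(z,s['qpos'],s['tool_rot'])
t=z[3];tx=np.array([np.cos(t),np.sin(t)]);ty=np.array([np.sin(t),-np.cos(t)])
e=np.array([.5249,.1482])-z[:2];print('tool dx,dy',e@tx,e@ty,'down',z[2]-.112)
```

```text
[0.5260974  0.1486231  0.22437243 1.76920667] [ 1.35559392e-01  3.81392681e-01  1.47019423e+00 -5.26528187e-05
  1.28623616e+00 -6.30607078e-02] [3.13783376e+00 2.88044061e-04 1.76943057e+00]
tool dx,dy -0.00017877766846197376 -0.001257309152348834 down 0.11237243277574936
```

>>> send_rows(
  series=[
    [0,-0.001,0.03,0,0,0,0.4],
    [0,0,0.03,0,0,0,0.4],
    [0,0,0.03,0,0,0,0.4],
    [0,0,0.016,0,0,0,0.4],
    [0,0,0.005,0,0,0,0.4],
  ],
)

```text
time: 9.68
tool_pos: [0.5232, 0.1486, 0.1102]
tool_rot: [-3.139, -0.0, 1.77]
contact_force: [-0.8, -0.0, 0.1]
opening: 0.0554
```

>>> send_rows(
  series=[
    [0,0,0,0,0,0,0.6],
    [0,0,0,0,0,0,0.8],
    [0,0,0,0,0,0,1],
    [0,0,0,0,0,0,1],
    [0,0,0,0,0,0,1],
  ],
  newtons=25,
)

```text
time: 10.1
tool_pos: [0.5246, 0.149, 0.113]
tool_rot: [3.139, 0.0, 1.77]
contact_force: [-0.4, -0.6, 0.1]
opening: 0.0263
```

Run:
```python
from h import *
cam('side','side9.png');s=observe();print(s['tool_pos'],s['tool_rot'],s['contact_force'],s['opening'])
a=cv2.imread('pics/side9.png');cv2.imwrite('pics/side9c.png',cv2.resize(a[80:270,230:420],None,fx=3,fy=3))
```

```text
[0.52442412 0.14892416 0.11269057] [3.13976070e+00 1.65361195e-04 1.76983203e+00] [-3.00940595e-01  7.19798369e-01  4.36994894e-04] 0.022173362281868513
```

View pics/side9c.png

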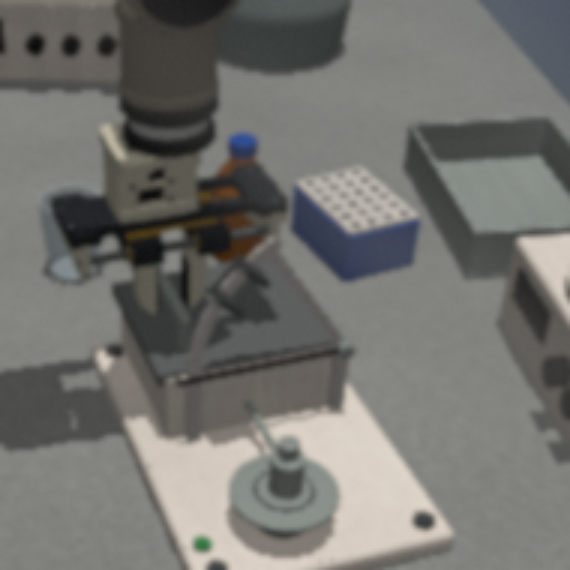

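>>> send_rows(
  series=[
    [0,0,0,0,0,0,1],
    [0,0,0,0,0,0,1],
    [0,0,0,0,0,0,1],
    [0,0,0,0,0,0,1],
  ],
  newtons=25,
)

```text
time: 10.48
tool_pos: [0.5232, 0.1487, 0.1119]
tool_rot: [-3.14, 0.0, 1.77]
contact_force: [-4.9, -1.2, 5.0]
opening: 0.0113
```

The bar is gripped (opening about 11.5 mm, bar 12 mm). Now I'll lift along the arc about the hinge, turning the tool with the cover: 0.06 rad per row with a shift of (0, 0.0013, -0.0081).

>>> send_rows(
  series=[
    [0,0.0003,-0.0027,0.02,0,0,1],
    [0,0.0009,-0.0054,0.04,0,0,1],
    [0,0.0013,-0.0081,0.06,0,0,1],
    [0,0.0009,-0.0054,0.04,0,0,1],
    [0,0.0009,-0.0054,0.04,0,0,1],
  ],
  newtons=30,
)

```text
time: 10.9
tool_pos: [0.5286, 0.1498, 0.1375]
tool_rot: [-2.935, 0.0, 1.77]
contact_force: [-4.8, -2.3, -2.9]
opening: 0.0111
```

Run:
```python
from h import *
s=observe();print(s['tool_pos'],s['tool_rot'],s['contact_force'],s['torque'],s['opening'],s['qpos'])
cam('side','side10.png')
a=cv2.imread('pics/side10.png');cv2.imwrite('pics/side10c.png',cv2.resize(a[80:270,230:420],None,fx=3,fy=3))
```

```text
[0.52863145 0.14980076 0.13753195] [-2.93489834e+00  1.76722201e-05  1.76980386e+00] [-4.772526   -2.3019886  -2.88916457] [-0.17419835  0.47734544  0.01830081] 0.011104692180040824 [ 0.14331893  0.5882575   1.39621863 -0.01169061  1.36351227 -0.05209594]
```

View pics/side10c.png

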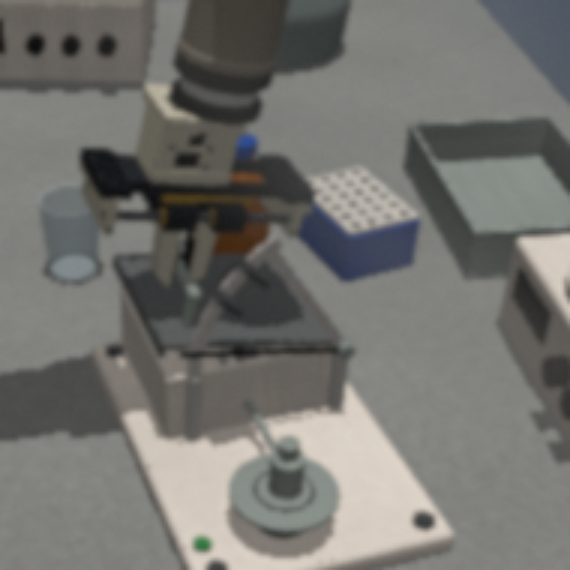

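The cover is rising with the grip held and the forces small. I'll continue.

>>> send_rows(
  series=[
    [0,0.0009,-0.0054,0.04,0,0,1],
    [0,0.0013,-0.0081,0.06,0,0,1],
    [0,0.0013,-0.0081,0.06,0,0,1],
    [0,0.0013,-0.0081,0.06,0,0,1],
    [0,0.0013,-0.0081,0.06,0,0,1],
  ],
)

```text
time: 11.37
tool_pos: [0.5455, 0.1532, 0.1723]
tool_rot: [-2.653, 0.0, 1.77]
contact_force: [-8.1, -2.4, -1.4]
opening: 0.0108
```

Run:
```python
from h import *
s=observe();print(s['tool_pos'],s['tool_rot'],s['contact_force'],s['torque'],s['opening'],s['qpos'])
for n in ['side','scene','wrist']: cam(n,n+'11.png')
a=cv2.imread('pics/side11.png');cv2.imwrite('pics/side11c.png',cv2.resize(a[80:270,230:420],None,fx=3,fy=3))
```

```text
[0.54553966 0.15318375 0.17226026] [-2.65318463e+00  1.97203067e-04  1.76980402e+00] [-8.07827107 -2.41920182 -1.39363147] [-0.20597455  0.57324225  0.03753818] 0.010780389071117277 [ 0.15127355  0.77117327  1.03220198 -0.02332113  1.82607953 -0.04795783]
```

View pics/side11c.png

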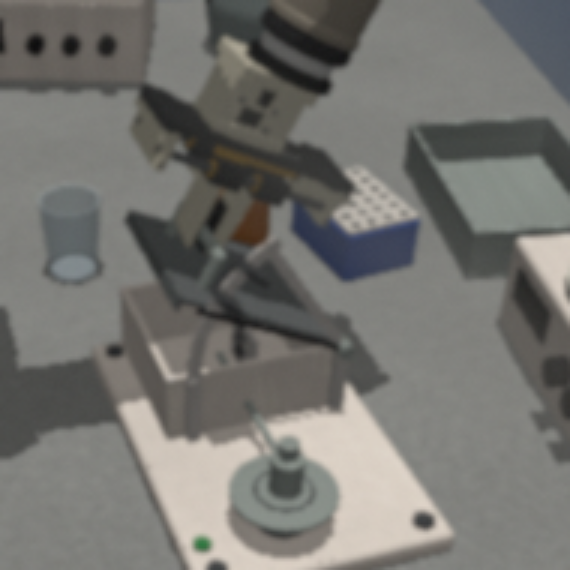

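View pics/wrist11.png

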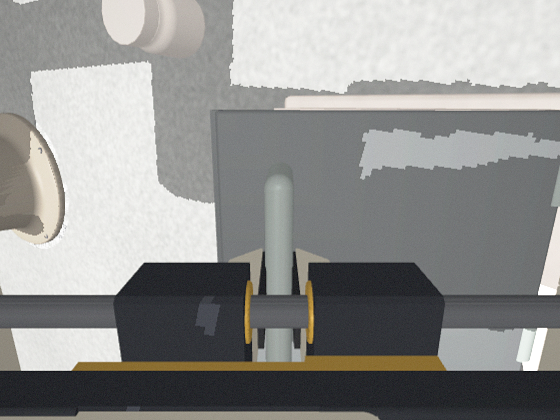

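>>> send_rows(
  series=[
    [0,0.0011,-0.0067,0.05,0,0,1],
    [0,0.0011,-0.0067,0.05,0,0,1],
    [0,0.0009,-0.0054,0.04,0,0,1],
    [0,0.0004,-0.0027,0.02,0,0,1],
    [0,0,0,0,0,0,1],
  ],
)

```text
time: 11.93
tool_pos: [0.559, 0.1559, 0.1891]
tool_rot: [-2.491, 0.0, 1.77]
contact_force: [-13.1, -4.4, 5.7]
opening: 0.0108
```

```bash
cat > ang.py <<'E'
from h import *
import sys
k=sys.argv[1]
H=np.array([.6572,.1749]);yaw=np.radians(11.37);xb=np.array([np.cos(yaw),np.sin(yaw)]);yb=np.array([-xb[1],xb[0]])
F=[]
for n in ['wrist','scene','side']:
    d=cam(n,f'{n}{k}.png');P=pts(d);c=d['color'].astype(int)
    w=P[...,:2]-H;X=w@xb;Y=w@yb;Z=P[...,2]-.095
    r=np.hypot(X,Z);a=np.arctan2(Z,-X)
    grey=(c.max(-1)-c.min(-1)<15)
    m=(d['range_z']>0)&grey&(abs(Y)<.07)&(r>.03)&(r<.165)&(a>.15)&(a<1.2)
    # plane: Z cos a + X sin a = .003 top face
    if m.sum()>50:
        A=a[m]; hh,e=np.histogram(A,bins=np.arange(.15,1.2,.01));p=e[hh.argmax()]+.005
        s=m&(abs(a-p)<.05)
        # robust fit line in (X,Z)
        l=cv2.fitLine(np.stack([X[s],Z[s]],-1).astype(np.float32)*1000,cv2.DIST_HUBER,0,.01,.01).ravel()
        print(n,s.sum(),'mode',p.round(3),'slope ang',np.arctan2(abs(l[1]),abs(l[0])).round(4), 'offset at hinge',(l[3]-l[2]*l[1]/l[0]).round(1))
    f=(d['range_z']>0)&(Y<-.076)&(Y>-.11)&(a>.2)&(r>.105)&(r<.16)&(c.max(-1)<75)&(a<1.1)
    q,l,st,ce=cv2.connectedComponentsWithStats(f.astype(np.uint8))
    for i in range(1,q):
        if st[i,4]>10: g=l==i;print('   dark',ce[i].round(),st[i,4],'a',np.percentile(a[g],[2,50,98]).round(3),'r',np.percentile(r[g],[2,98]).round(3),'Y',np.percentile(Y[g],[2,98]).round(3))
s=observe();print(s['time'],s['tool_pos'],s['tool_rot'],'tilt',np.pi-abs(s['tool_rot'][0]),s['contact_force'],s['opening'],s['qpos'].round(2))
a=cv2.imread(f'pics/side{k}.png');cv2.imwrite(f'pics/side{k}c.png',cv2.resize(a[90:250,250:410],None,fx=3.7,fy=3.7,interpolation=cv2.INTER_CUBIC))
a=cv2.imread(f'pics/scene{k}.png');cv2.imwrite(f'pics/scene{k}c.png',cv2.resize(a[160:320,220:400],None,fx=3.7,fy=3.7,interpolation=cv2.INTER_CUBIC))
E
python3 ang.py 12
```

```text
wrist 35736 mode 0.655 slope ang 0.6355 offset at hinge 2.9
scene 1605 mode 0.635 slope ang 0.6361 offset at hinge 0.6
   dark [294. 221.] 16 a [0.588 0.81  0.852] r [0.129 0.151] Y [-0.104 -0.098]
   dark [300. 228.] 12 a [0.606 0.623 0.675] r [0.108 0.124] Y [-0.089 -0.086]
side 390 mode 0.665 slope ang 0.6352 offset at hinge 4.8
   dark [309. 175.] 161 a [0.591 0.652 0.866] r [0.107 0.155] Y [-0.105 -0.077]
12.0833 [0.55907737 0.1558768  0.18916237] [-2.49448095e+00  2.48080472e-04  1.76968810e+00] tilt 0.6471117034413951 [-11.50343817  -2.90777326   2.05431009] 0.011120609783743456 [ 0.15  0.9   0.79 -0.03  2.09 -0.05]
```

View pics/side12c.png

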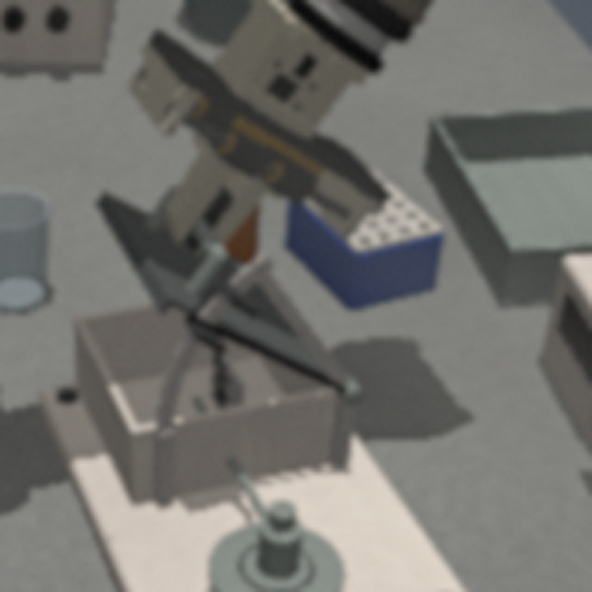

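View pics/scene12c.png

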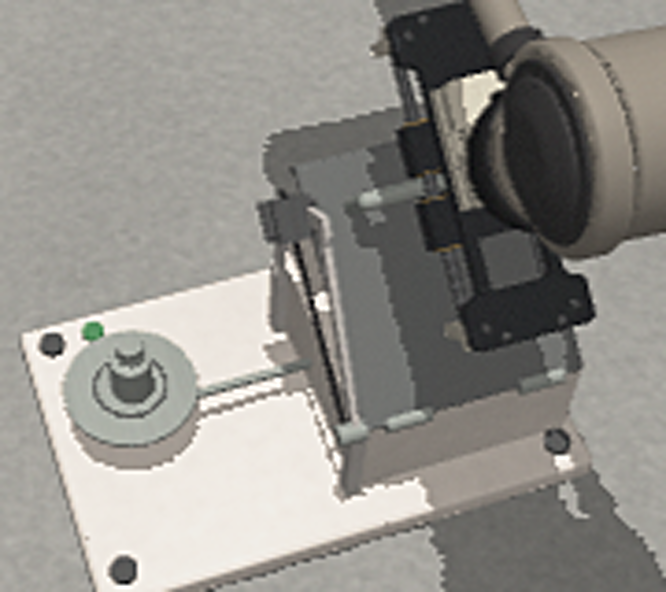

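The cover is at 0.636–0.647 rad and the mark at 0.727, so 0.085 rad remain. About 9 N of radial push shows, so I'll leave out the inward shift for the last rows.

>>> send_rows(
  series=[
    [0,0,-0.0035,0.025,0,0,1],
    [0,0,-0.0035,0.025,0,0,1],
    [0,0,-0.0028,0.02,0,0,1],
    [0,0,-0.0016,0.012,0,0,1],
    [0,0,0,0,0,0,1],
  ],
)

```text
time: 12.5
tool_pos: [0.567, 0.1575, 0.197]
tool_rot: [-2.414, 0.0, 1.77]
contact_force: [-8.1, -2.7, 0.1]
opening: 0.0109
```

>>> send_rows(
  series=[
    [0,0,0,0,0,0,1],
    [0,0,0,0,0,0,1],
    [0,0,0,0,0,0,1],
  ],
)

```text
time: 12.75
tool_pos: [0.5671, 0.1575, 0.197]
tool_rot: [-2.416, 0.0, 1.77]
contact_force: [-7.2, -3.2, -1.9]
opening: 0.011
```

```bash
python3 ang.py 13
```

```text
wrist 34652 mode 0.735 slope ang 0.7195 offset at hinge 3.1
scene 1640 mode 0.725 slope ang 0.7175 offset at hinge 0.7
   dark [294. 221.] 16 a [0.586 0.803 0.839] r [0.128 0.151] Y [-0.104 -0.097]
   dark [301. 228.] 13 a [0.67  0.714 0.822] r [0.106 0.127] Y [-0.09  -0.086]
side 323 mode 0.745 slope ang 0.718 offset at hinge 5.1
   dark [309. 174.] 168 a [0.593 0.729 0.869] r [0.108 0.155] Y [-0.105 -0.076]
12.9 [0.56708319 0.15746022 0.19703961] [-2.41572807e+00  2.03003307e-04  1.76969614e+00] tilt 0.7258645826821288 [-7.19066281 -2.15175657 -1.21991774] 0.010976184496134793 [ 0.16  0.98  0.66 -0.04  2.23 -0.05]
```

View pics/side13c.png

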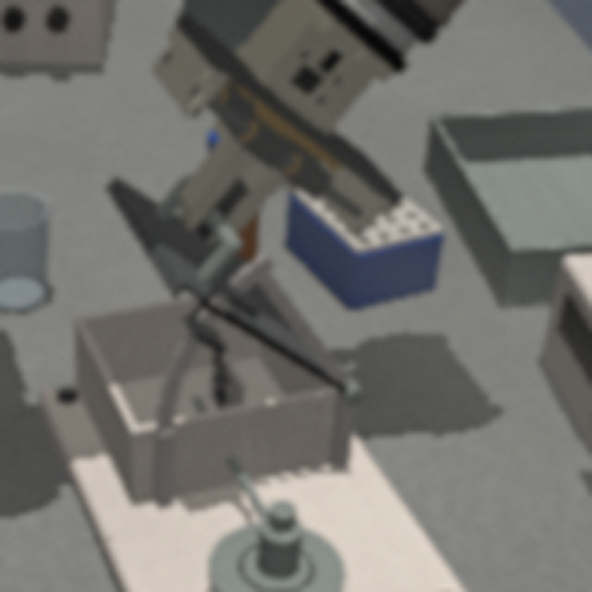

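View pics/scene13c.png

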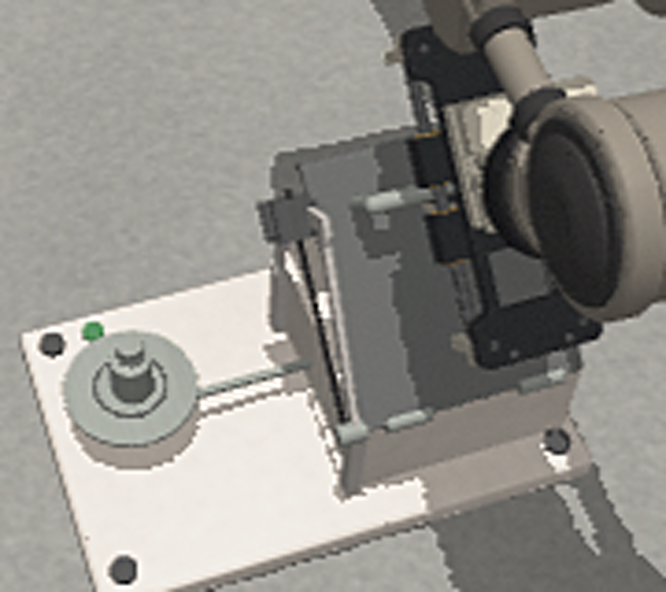

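The cover is at 0.718–0.726 rad against a mark of about 0.727, and the needle lies between the prongs. The fork hasn't moved and the weight is upright in the circle. I'll hold briefly, then hand in.

>>> send_rows(
  series=[
    [0,0,0,0,0,0,1],
    [0,0,0,0,0,0,1],
    [0,0,0,0,0,0,1],
    [0,0,0,0,0,0,1],
    [0,0,0,0,0,0,1],
  ],
)

```text
time: 13.32
tool_pos: [0.5671, 0.1575, 0.197]
tool_rot: [-2.416, 0.0, 1.77]
contact_force: [-7.2, -1.6, -1.8]
opening: 0.0108
```

Run:
```python
from h import *
print(workorder.hand_in()); s=observe();print(s['time'],s['tool_rot'],s['contact_force'],s['opening'])
```

```text
the job is handed in; nothing more can be done
None
the job is handed in; nothing more can be done
```

I set the 200 g weight down upright inside the engraved circle on the pan and let go of it. I then gripped the bar handle, lifted the cover to the fork and handed in at 13.3 s, still holding it there. The hand-in reports no verdict.

- **Cover angle:** the plane fits gave 0.718–0.720 rad and the tool tilt 0.726 rad. I measured the mark at about 0.727 rad, from the prongs' outer faces at about 0.59 and 0.86 rad. The small spread is well inside the 0.08 rad tolerance.
- **Hold:** the gripper stayed closed on the bar at an 11 mm opening (the bar is nominally 12 mm), with about 7–8 N of steady force on the tool.
- **Weight and surroundings:** the last pictures showed the weight upright in the circle and the fork where it started. I touched none of the other things. I did not re-measure their positions at the end.
- **Force deviations:** about 12 N built up at the tool during the lift, so I left out the inward shift at the end and it fell back. While setting the weight down I overpressed the pan by roughly 2 mm, then eased back before releasing; that is far from its stop.

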